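Draw the filter tray of the dust-recovery box with the tray hook

TASK

Take the tray hook from its rack, catch its foot in the finger hole of the filter tray's pull tab, and gently draw the tray out of the dust-recovery box until you feel it come up firmly against its rubber stop, so that the filter can be emptied of gold dust. Then unhook without pushing the tray back in and hang the hook in its free rack slot again. Move the tray with the hook only, never force it or press hard on the thin tab, and leave the other things on the bench where they are.

Things in the scene. Friction and masses are not known exactly. Their poses are not given: they have to be found in the camera images.
- filter_box: Small grey dust-recovery box, fixed on the bench: 140 mm deep (own x), 110 wide (own y). Its front deck is 44 mm high; behind it a slope with louvres rises to 84 mm, with a black hose spigot on top (107 mm high). Origin: centre of its underside, on the bench. Its front faces own -x; its tray slides out of the front along own -x.
- hole_home (a point): Fixed to the box, axes as the box, 88 mm before its origin, 23 mm up: where the centre of the tab's hole (at its top face) would be with the tray fully in and midway in its bay. The real hole is farther out (own -x) by joint filter_tray, and up to 12 mm to either side (own y): the tray has side play that no reading shows, so look or feel for the hole. It takes 6 N to shift it sideways.
- filter_tray (a joint): How far the tray is drawn out, m: 0 in, 0.065 at its rubber-buffered stop, felt as a pull of 6 N or more. Drags with about 3.5 N plus 12 N per m/s; stays where left. On its front plate (110 mm wide) a level springy pull tab, 30 (own x) x 60 x 3 mm, top 23 mm above the bench, air beneath, in its middle an oblong through hole 17 (own x) x 9 mm; pressed there it gives 1 mm per 1.6 N, to 4 mm.
- hook_grip (a point): Centre of the tray hook's wooden handle: 16 x 16 mm square, 40 long, upright (own z). Below it a brass collar, 26 mm across, 3 thick, underside 23 mm below this point; then a steel wire 4 mm thick, bent at its end into a foot towards own -x: tip 7.5 mm from the wire's axis, underside 67 mm below this point, foot 4 mm thick. 60 g. Hangs by its collar in a rack slot, foot towards the open end.
- pick_grip (a point): Centre of the handle of a straight pick that hangs in the other slot of the rack: turned wooden mushroom handle, 27 mm across at the top, straight point without a foot. To be left alone.
- hook_rack: Tool rack fixed on the bench: wooden foot 124 mm wide (own y), dark steel back, and a level steel plate 3 mm thick, 118 x 47 mm, its top 62 mm above the bench, with two slots 12 mm wide, 64 mm apart along own y, open towards own -x. A tool hangs in a slot by its collar and is lifted out upwards. Origin: on the bench under the middle.
- slot_a (a point): Where the axis of a hanging tool passes the slot at own y = -32 mm of the rack, at the top of the plate; own axes as the rack. The slot runs from 8 mm behind this point to the plate's open edge 19 mm in front of it (own -x).
- slot_b (a point): The same for the slot at own y = +32 mm.
- eye_loupe: Black eyeglass loupe, 38 mm across, 32 mm high, standing on the bench near the box; origin at the centre of its underside. To be left alone.
- ring_dish: Round brass dish of rings, 50 mm across, 13 mm high, standing on the bench on the far side of the rack; origin at the centre of its underside. To be left alone.
Not all that is in view belongs to the job. What is shaped like the part that bears hook_grip but turquoise is not meant.

How it is judged (in metres and radians):
On the way, in this order (a step that is already met when the one before it is completed fails the run):
1. the hook is lifted out of the rack (z of hook_grip in the frame of hook_rack above 0.13 m), for 0.1 s.
2. the tray is drawn firmly against its stop by the hook (out within 2.5 mm, pull above 5 N) (value of joint filter_tray above 0.0625 m and contact force between tray_hook and filter_box above 5 N), for 0.05 s.
At the end, for the whole second after the job is handed in: The tray is out within 2.5 mm of its stop, and the hook hangs upright (within 0.1 rad) and at rest by its collar in a slot of the rack (handle centre within 26 mm of the slot point, i.e. about 12 mm sideways, and 81 mm or more above the bench) (value of joint filter_tray above 0.0625 m and (distance between hook_grip and slot_a below 0.026 m or distance between hook_grip and slot_b below 0.026 m) and z of hook_grip in the frame of hook_rack above 0.081 m and angle between hook_grip's own z axis and vertical below 0.1 rad and linear speed of tray_hook below 0.02 m/s); the robot touches nothing.
It fails at once if the hook bears on the tray or box with more than 15 N (contact force between tray_hook and filter_box above 15 N).
It fails at once if the fingers or the arm touch the tray or the box (contact force between any of the fingers, the arm and filter_box above 1 N).
It fails at once if the straight pick is shifted by more than 15 mm (distance of pick_grip from where it was at the start of the episode above 0.015 m).
It fails at once if the loupe or the ring dish is shifted by more than 15 mm (distance of any of eye_loupe, ring_dish from where it was at the start of the episode above 0.015 m).
It also fails if it takes over 61 s, if anything falls off the work surface, if the arm or the gripper's body presses on something with over 40 N, if the wrist force passes 120 N, or if a joint passes its speed limit or range.

ROBOT

A 6-joint arm with a two-finger parallel gripper is mounted at the origin on a cart in front of the work surface, level with it; the furniture and walls round the work are solid. World frame = base frame: x ahead of the robot, y to its left, z up, the work surface at z = 0. Lengths are in m, angles in degrees, forces in N, time in s.
With the tool pointing down it reaches from about 0.3 to 0.75 m from the base axis. Payload 8.5 kg.
Tool frame: the origin (TCP) lies midway between the tips of the shut fingers; the grasp point (between the pads) lies env.tcp_to_grasp behind it (env.tcp_to_grasp is the distance from the TCP to the grasp point, in m); z points along the fingers, y is the line along which they close (so a half turn about z gives the same grasp; the last joint's range is limited). The gripper opens to 85 mm and grips with 20 to 120 N. Pads are 22 mm wide; open, the fingers measure 114 mm over their backs; the gripper's body (76 mm by 85 mm) begins 54 mm behind the grasp point. The pads swing forward as they close: fully open they stand 13 mm farther back than shut.
Start: joints at [-88.195, 21.807, 74.336, -0, 83.858, -12.336], TCP at [0.134, -0.533, 0.231] pointing down, gripper open.
Joint ranges: [-178.18, 178.18], [-50.72, 133.34], [12.68, 142.11], [-81.47, 261.47], [9.98, 163.14], [-165.26, 165.26]. Speed limits (degrees/s): [136.94, 136.94, 180, 180, 180, 180].

INTERFACE

Orientations are given as a 3x3 rotation matrix whose columns are the frame's x, y, z axes.
In Python, from rig import observe, optics, job, env gives the robot as it stands. The module is installed in compiled form; this text tells all that it offers.
- The arm moves only by the shell command python3 -m jog 'ROWS' [FORCE]. ROWS is JSON, a list of rows, each a list of 7 numbers: the turn, a rotation vector about the tool's x, y, z in rad, then the shift along the tool's x, y, z in m, then the opening in per cent of the stroke, from 0 (shut) to 100 (fully open). A call has 1 to 10 rows; each row shifts and turns the commanded pose from where the row before left it, along the tool's axes as they then stand; what a row does not reach is not made up. A row lasts 1/8 s, in which the tool goes at most 62.5 mm and 10.7 degrees, less where a joint would pass 70% of its speed; a pose out of reach is approached as far as the arm can. A call is refused whole if a number of a shift passes 0.0625 or a number of a turn 0.188, either way. A call with a gripper value outside its range is refused whole. The fingers move at their own pace and stop on an object; FORCE is the grip in N (left out, the last holds). Time passes only in rows, so rows that do not move let the fingers close. It gives the time, the measured TCP pose, the force, the opening and the grip force at its end, in the units of the state.
- observe(): the state, without advancing time (a new reading comes with each control period).
- optics.get_image(name): name is "scene" or "top"; returns a dict with "pixels" (400x640x3 uint8, red, green, blue), "mtx" (3x3 intrinsics, pixels), "rvec" (rotation vector, rad) and "tvec" (3), from world to camera coordinates, as OpenCV has them. Camera axes: x right, y down, z forward; pixel columns grow to the right and rows downward; lengths in m; the calibration is good to about 2 mm. A picture is of the moment at which its call begins. There is no depth.
- job.close_job(): hands the job in; it is judged then, once.
The state is a dict: "time_s": time; "q": joint angles; "qvel": joint speeds; "joint_efforts": joint torques, N m; "position": TCP position; "tool_rot": TCP orientation; "ft_force": force on the tool from outside, world axes, zero at the start; "wrist_torque": the same for the moment, N m; "grip_width": finger opening in m; "gripper_force": force on a finger pad.
Only numpy, scipy, OpenCV 4.12 (cv2) and the standard library are available. Lean on these libraries where they do the work, as an engineer would, in place of code of your own. Each camera call takes 0.05 s, during which the arm holds its last target. There are 200 camera calls.

## Working session

There is one attempt and no reset: what is moved stays moved. The work goes in short steps, Python scripts to look and compute and a shell command to move; the robot and the scene stay as the last step left them, time stands still between calls to the robot, and variables do not carry over. Pictures are saved under pics/ and viewed, at most 10 in all, crops included, and the job is handed in when it is done.

```bash
mkdir -p pics; python3 - <<'E'
from rig import observe, optics, env
import cv2,numpy as np
s=observe();print(s['time_s'],s['position'],s['tool_rot'],s['grip_width'],env.tcp_to_grasp)
for n in("scene","top"):
    d=optics.get_image(n);cv2.imwrite(f"pics/{n}0.png",d["pixels"][:,:,::-1])
    R=cv2.Rodrigues(d["rvec"])[0];print(n,d["mtx"].tolist(),d["rvec"],d["tvec"],-R.T@np.array(d["tvec"]).ravel())
E
```

```text
0.0 [ 0.13434667 -0.53303359  0.23070792] [[ 9.69695263e-01  2.44317602e-01 -7.42179704e-05]
 [ 2.44317441e-01 -9.69694173e-01  1.48272352e-03]
 [ 2.90286721e-04 -1.45592272e-03 -9.99998898e-01]] 0.08549912362220116 0.0187
scene [[366.47901629291323, 0.0, 320.6127909149012], [0.0, 366.47901629291323, 200.76257088649226], [0.0, 0.0, 1.0]] [ 0.63104351 -2.47833204  1.37109463] [0.45449744 0.16560156 0.72546724] [0.14703079 0.67982785 0.5258427 ]
top [[365.60196225164873, 0.0, 317.0322885912119], [0.0, 365.60196225164873, 198.18484264150496], [0.0, 0.0, 1.0]] [ 2.15911301 -2.10142746  0.12341915] [0.06473072 0.51027567 0.86331394] [0.37660927 0.04852772 0.93042614]
```

View pics/scene0.png

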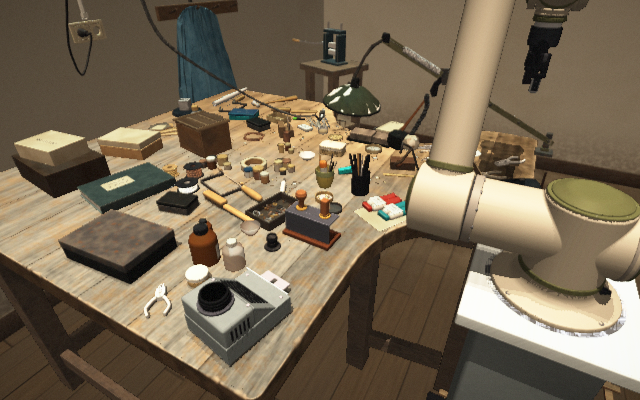

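View pics/top0.png

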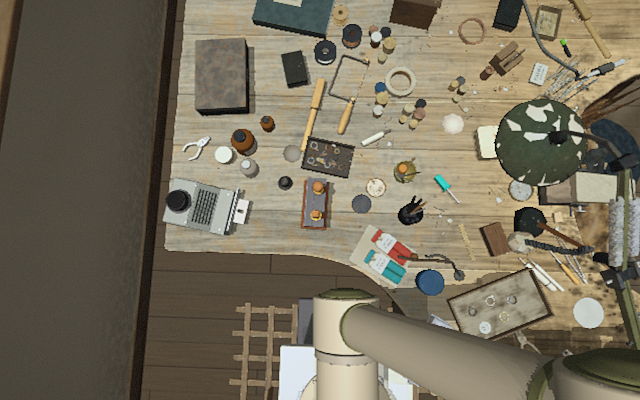

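The scene view shows the box at about (238,310), the rack at (312,225) with two handles at (301,200) and (324,205), and the loupe at (272,241). In the top view the tab is at (241,212), the handles at (318,187) and (316,215), and the ring dish is probably (376,187). I'll crop closer.

```bash
cat > h.py <<'E'
import cv2,numpy as np
from rig import observe, optics, env
def ray(d,uv):
    p=cv2.undistortPoints(np.array([[uv]],float),d["mtx"],None).ravel()
    R=cv2.Rodrigues(d["rvec"])[0];c=-R.T@np.array(d["tvec"]).ravel()
    v=R.T@np.array([p[0],p[1],1]);return c,v/np.linalg.norm(v)
def onz(d,uv,z):
    c,v=ray(d,uv);return c+v*(z-c[2])/v[2]
def tri(d1,u1,d2,u2):
    A=np.zeros((3,3));b=np.zeros(3)
    for d,u in((d1,u1),(d2,u2)):
        c,v=ray(d,u);P=np.eye(3)-np.outer(v,v);A+=P;b+=P@c
    return np.linalg.solve(A,b)
def proj(d,p): return cv2.projectPoints(np.array([p],float),d["rvec"],d["tvec"],d["mtx"],None)[0].ravel()
E
python3 - <<'E'
import cv2,numpy as np
s=cv2.imread("pics/scene0.png");t=cv2.imread("pics/top0.png")
a=cv2.resize(s[180:360,180:350],None,fx=4.2/2*1,fy=2.1,interpolation=cv2.INTER_CUBIC)
def g(im,x0,y0,w,h,k,st):
    o=cv2.resize(im[y0:y0+h,x0:x0+w],None,fx=k,fy=k,interpolation=cv2.INTER_CUBIC)
    for x in range(x0,x0+w,st): cv2.putText(o,str(x),((x-x0)*k,8),0,.3,(0,255,255));cv2.line(o,((x-x0)*k,10),((x-x0)*k,14),(0,255,255))
    for y in range(y0,y0+h,st): cv2.putText(o,str(y),(0,(y-y0)*k),0,.3,(0,255,255));
    return o
o1=g(s,180,180,165,100,4,10);cv2.imwrite("pics/c1.png",np.vstack([g(s,255,185,100,65,8,10)]))
cv2.imwrite("pics/c2.png",g(t,160,170,180,75,4,10))
o=np.vstack([g(t,160,170,180,70,4,10),g(s,180,260,180,75,4,10)]);cv2.imwrite("pics/c2.png",o)
E
```

```text
(no output)
```

View pics/c1.png

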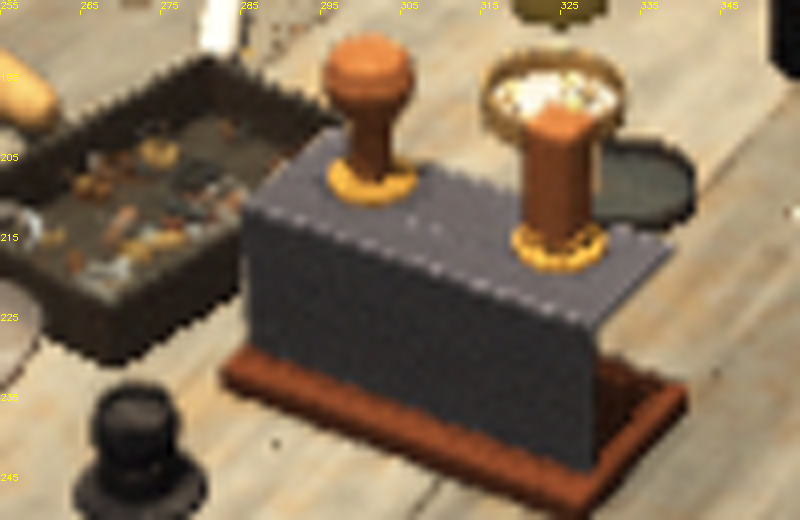

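View pics/c2.png

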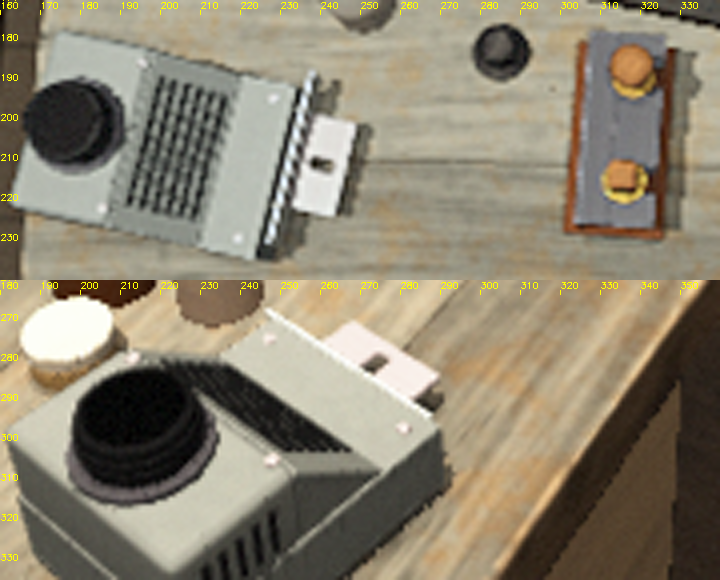

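The hook is the square handle. It shows at top (315.5,213.5) and scene (325,200), and has a collar. Things that could be taken for it:
- The mushroom handle at top (317,186) is the pick.
- The turquoise tool at top (446,185) is the decoy.
- The wooden file handles at (313,110) and (347,115) are clutter.

The tab hole is at top (240,211) and scene (274,280). Next I'll measure these.

```bash
python3 - <<'E'
from h import *
np.set_printoptions(precision=4,suppress=True)
S=optics.get_image("scene");T=optics.get_image("top")
P=lambda x,y:(160+x/4-.4,170+y/4-.4); Q=lambda x,y:(180+x/4-.4,260+(y-280)/4-.4); U=lambda x,y:(255+x/8-.4,185+y/8-.4)
print("handle top tri",tri(T,P(622,174),S,U(563,122)),onz(T,P(622,174),.105),onz(S,U(563,122),.105))
print("pick top", onz(T,P(632,64),.105),tri(T,P(632,64),S,U(368,62)))
print("hole top",onz(T,P(321,163),.023),"scene",onz(S,Q(376,362),.023),"tri",tri(T,P(321,163),S,Q(376,362)))
pl=[onz(T,P(*p),.062) for p in((592,32),(667,34),(653,228),(575,224))];print("plate",pl)
e=pl[3]-pl[0];f=pl[2]-pl[1];print(np.linalg.norm(e),np.linalg.norm(f),[np.degrees(np.arctan2(*(v[:2])[::-1])) for v in(e,f)])
tab=[onz(T,P(*p),.023) for p in((308,112),(357,122),(334,217),(290,207))];print("tab",tab)
v=tab[2]-tab[1];print(np.linalg.norm(v),np.degrees(np.arctan2(v[1],v[0])))
bx=[onz(T,P(*p),z) for p,z in(((297,87),.044),((250,258),.044))];v=bx[1]-bx[0];print("deck front",bx,np.linalg.norm(v),np.degrees(np.arctan2(v[1],v[0])))
# square handle-top orientation, hole mask
t=T["pixels"].astype(int);
sub=t[203:218,232:250].sum(2);print(sub)
hv=cv2.cvtColor(T["pixels"],cv2.COLOR_RGB2HSV)
E
```

```text
handle top tri [0.464  0.0795 0.1027] [0.4642 0.0797 0.105 ] [0.4617 0.0827 0.105 ]
pick top [0.5278 0.0758 0.105 ] [0.5281 0.0758 0.1015]
hole top [0.4749 0.2722 0.023 ] scene [0.4729 0.2706 0.023 ] tri [0.4738 0.2714 0.0236]
plate [array([0.5548, 0.1021, 0.062 ]), array([0.5546, 0.0566, 0.062 ]), array([0.4371, 0.0619, 0.062 ]), array([0.4382, 0.1084, 0.062 ])]
0.11674169890293284 0.11762889817839342 [np.float64(176.91947794350733), np.float64(177.41174628995273)]
tab [array([0.5071, 0.2824, 0.023 ]), array([0.5015, 0.2509, 0.023 ]), array([0.4412, 0.262 , 0.023 ]), array([0.4467, 0.29  , 0.023 ])]
0.06126074562472219 169.6117563608764
deck front [array([0.5195, 0.2848, 0.044 ]), array([0.4134, 0.307 , 0.044 ])] 0.10841186618408426 168.1969674833831
[[142 651 683 229 211 457 633 682 674 672 667 667 669 670 682 699 585 160]
 [278 631 669 371 251 601 705 677 673 668 669 670 668 669 684 655 448 186]
 [446 563 517 388 312 603 689 676 673 669 665 670 666 670 693 613 259 226]
 [572 594 245 270 442 635 686 679 672 668 669 671 667 673 704 614 255 298]
 [654 682 187 207 599 713 689 691 681 675 673 667 670 679 698 580 174 303]
 [635 664 327 249 606 700 655 660 668 676 683 683 672 689 657 453 175 288]
 [564 516 391 322 596 608 325 345 512 575 615 669 684 701 615 223 153 244]
 [601 236 279 462 550 394  72 146 161 205 298 553 681 707 623 217 162 223]
 [684 191 207 611 685 456 110 174 193 337 384 504 655 704 599 229 222 244]
 [658 321 247 604 722 640 476 435 349 305 353 551 683 668 498 223 195 216]
 [516 385 316 611 704 702 696 660 601 531 532 642 709 643 396 230 230 235]
 [234 275 447 642 689 677 684 687 692 704 695 690 709 616 203 192 258 268]
 [176 210 604 710 683 675 676 672 672 679 682 682 704 587 131 239 268 311]
 [281 234 600 704 682 674 669 672 674 675 675 689 666 482 145 246 252 398]
 [286 279 605 702 683 675 669 667 676 675 677 697 633 344 147 225 229 359]]
```

All the measured sizes agree with the description: plate 117 mm, tab 61 mm, slots 64.6 mm apart. The hook grip is at (0.464,0.080) with rack −x at −93°, the hole is at (0.474,0.271), and the box pulls along −101°. I'll start the approach.

```bash
python3 -m jog '[[0,0,0.03,0,0,-0.05,60],[0,0,0,0.0391,-0.0428,0,60],[0,0,0,0.0391,-0.0428,0,60],[0,0,0,0.0391,-0.0428,0,60],[0,0,0,0.0391,-0.0428,0,60],[0,0,0,0.0391,-0.0428,0,60],[0,0,0,0.0391,-0.0428,0,60],[0,0,0,0.0391,-0.0428,0,60],[0,0,0,0.0391,-0.0428,0,60]]' 60
cat > st.py <<'E'
from h import *
import sys
np.set_printoptions(precision=4,suppress=True)
s=observe();R=s['tool_rot'];p=s['position']
print(s['time_s'],"tcp",p,"yaw_y",np.degrees(np.arctan2(R[1,1],R[0,1])),"tilt",R[:,2],"F",s['ft_force'],"w",s['grip_width'],s['gripper_force'])
if len(sys.argv)>3:
    t=np.array([float(a) for a in sys.argv[1:4]]);print("tool shift",R.T@(t-p))
E
python3 st.py 0.464 0.080 0.15
```

```text
time_s: 1.32
position: [0.3667, -0.1299, 0.2814]
tool_rot: [[0.977, 0.215, 0.0], [0.215, -0.977, -0.0], [0.0, 0.0, -1.0]]
ft_force: [0.2, -1.3, 0.8]
grip_width: 0.0517
gripper_force: 0.0
1.325 tcp [ 0.3667 -0.1299  0.2814] yaw_y -77.5992510272907 tilt [ 0.0004 -0.0003 -1.    ] F [ 0.2243 -1.2819  0.841 ] w 0.05172969724513306 0.0
tool shift [ 0.14   -0.1841  0.1314]
```

```bash
python3 -m jog '[[0,0,0,0.035,-0.046,0,60],[0,0,0,0.035,-0.046,0.02,60],[0,0,0,0.035,-0.046,0.03,60],[0,0,0,0.035,-0.046,0.03,60],[0,0,0.135,0,0,0.03,60],[0,0,0.135,0,0,0,60],[0,0,0,0,0,0,60]]'
python3 st.py 0.464 0.080 0.074; python3 - <<'E'
from h import *
o=[]
for n,(x,y) in(("scene",(270,150)),("top",(270,150))):
    d=optics.get_image(n)["pixels"][y:y+100,x:x+100,::-1];o.append(cv2.resize(d,(400,400),interpolation=cv2.INTER_CUBIC))
cv2.imwrite("pics/c3.png",np.hstack(o))
E
```

```text
time_s: 2.2
position: [0.4614, 0.0741, 0.1735]
tool_rot: [[0.999, -0.052, -0.001], [-0.052, -0.999, 0.0], [-0.001, -0.0, -1.0]]
ft_force: [-0.3, 1.0, 0.3]
grip_width: 0.0513
gripper_force: 0.0
2.2 tcp [0.4614 0.0741 0.1735] yaw_y -92.96368452085919 tilt [-0.0005  0.0001 -1.    ] F [-0.3351  0.9963  0.3186] w 0.05129650138242384 0.0
tool shift [ 0.0024 -0.0061  0.0995]
```

View pics/c3.png

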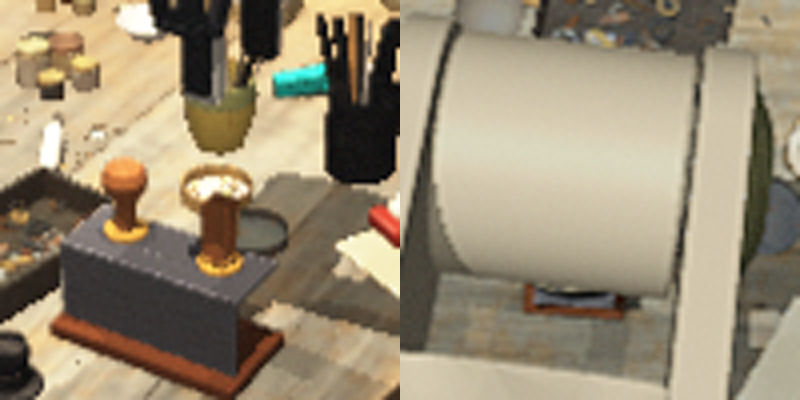

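The scene view shows the open gripper directly above the square handle, and the arm hides the rack from the top camera. The scene camera will have to do from here. I'll descend and grip.

```bash
python3 -m jog '[[0,0,0,0.0024,-0.006,0.03,60],[0,0,0,0,0,0.04,60],[0,0,0,0,0,0.032,60],[0,0,0,0,0,0,60],[0,0,0,0,0,0,0],[0,0,0,0,0,0,0],[0,0,0,0,0,0,0],[0,0,0,0,0,0,0]]' 50; python3 st.py
```

```text
time_s: 3.3
position: [0.4648, 0.0797, 0.0732]
tool_rot: [[0.999, -0.053, 0.003], [-0.053, -0.999, -0.0], [0.003, 0.0, -1.0]]
ft_force: [0.4, -0.5, 7.3]
grip_width: 0.015
gripper_force: 48.7
3.3 tcp [0.4648 0.0797 0.0732] yaw_y -93.02758010284884 tilt [ 0.0029 -0.0004 -1.    ] F [ 0.4002 -0.5118  7.2735] w 0.015004898843703762 48.692970871925354
```

```bash
python3 -m jog '[[0,0,0,0,0,-0.02,0],[0,0,0,0,0,-0.03,0],[0,0,0,0,0,-0.03,0],[0,0,0,0,0,0,0],[0,0,0,0,-0.049,0,0],[0,0,0,0,-0.049,0,0],[0,0,0,0,-0.048,0,0],[0,0,0,0,-0.048,0,0],[0,0,0.14,0,0,0.02,0],[0,0,0,0,0,0,0]]'; python3 st.py 0.4756 0.274 0.093;python3 - <<'E'
from h import *
d=optics.get_image("scene");print(proj(d,[.4738,.2714,.023]))
x,y=225,220
cv2.imwrite("pics/c4.png",cv2.resize(d["pixels"][y:y+75,x:x+100,::-1],(800,600),interpolation=cv2.INTER_CUBIC))
E
```

```text
time_s: 4.55
position: [0.4732, 0.2735, 0.1299]
tool_rot: [[0.982, -0.19, -0.004], [-0.19, -0.982, -0.001], [-0.004, 0.002, -1.0]]
ft_force: [0.2, -0.3, -0.2]
grip_width: 0.0153
gripper_force: 49.0
4.55 tcp [0.4732 0.2735 0.1299] yaw_y -100.95702867971663 tilt [-0.004  -0.0014 -1.    ] F [ 0.2206 -0.2985 -0.1622] w 0.015308228772365252 49.00571823120117
tool shift [ 0.0024 -0.001   0.0369]
[272.9902223  280.18737762]
```

View pics/c4.png

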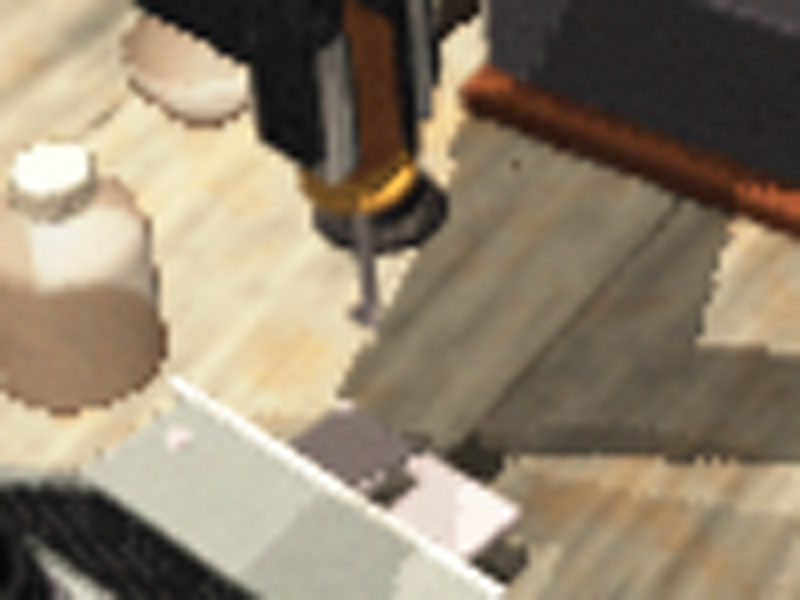

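The wire and foot end at about (271,260), above the tab. The hole is at (273,280), half hidden by the plate edge. The foot's direction is unclear, so I'll measure it.

```bash
python3 - <<'E'
from h import *
np.set_printoptions(precision=1,suppress=True,linewidth=200)
d=optics.get_image("scene");s=observe()
ax=np.array([.4732,.2735]);gz=.1299+.0118;u=np.array([np.cos(np.radians(-101)),np.sin(np.radians(-101))])
for nm,off,z in(("collar bottom",0,gz-.023),("mid",0,gz-.045),("wire bottom",0,gz-.065),("tip -x",.0055,gz-.065),("tip +x",-.0055,gz-.065)):
    print(nm,proj(d,[*(ax+u*off),z]))
v=np.array([-u[1],u[0]]);print("tip +y",proj(d,[*(ax+v*.0055),gz-.065]),"tip -y",proj(d,[*(ax-v*.0055),gz-.065]))
print(d["pixels"][240:266,262:280].astype(int).sum(2))
t=optics.get_image("top")
x,y=220,185
a=cv2.resize(t["pixels"][y:y+40,x:x+40,::-1],(400,400),interpolation=cv2.INTER_NEAREST)
b=cv2.resize(d["pixels"][235:270,255:290,::-1],(400,400),interpolation=cv2.INTER_NEAREST)
cv2.imwrite("pics/c5.png",np.hstack([a,b]))
E
```

```text
collar bottom [268.9 241.6]
mid [269.8 251.2]
wire bottom [270.6 259.6]
tip -x [272.7 258.1]
tip +x [268.4 261.2]
tip +y [268.5 258.3] tip -y [272.7 260.9]
[[272 177 246 276 392 316 255 164 152 173 200 230 195 472 240 447 591 609]
 [295 207 242 258 383 262 181 171 180 208 213 473 494 512 209 258 436 594]
 [364 231 217 229 271 244 218 193 229 198 474 533 523 349 118  93 199 446]
 [438 251 222 208 212 236 221 215 222 471 526 485 385 154  63  54  87 211]
 [596 489 276 245 241 224 235 228 443 469 396 276 155  76  59  74 159 109]
 [622 602 338 242 220 214 208 238 343 268 169  89  56  54  71 130 130 120]
 [621 613 281 226 220 177 138 268 269 119  63  60  46  67 115 212 123 129]
 [623 623 275 198 202 185 154 277 270 120  87  94  98 172 235 177 125 110]
 [614 629 339 171 177 182 157 274 267 161 144 176 200 242 260 157 109  98]
 [621 640 614 320 148 162 180 277 265 212 209 256 222 209 179  97 146 305]
 [647 657 658 589 339 137 124 238 266 196 178 173 141 107  92 149 304 363]
 [658 663 644 623 553 506 392 243 270 178 160 264 267 421 563 365 346 354]
 [654 640 614 597 584 573 532 414 295 384 55
[... 306 characters left out ...]
490 360 357 344 317 304]
 [632 632 614 612 619 623 531 407 387 286 604 636 399 349 341 319 319 347]
 [621 620 620 625 630 632 390 297 405 292 530 467 367 337 306 304 345 363]
 [612 625 625 624 630 642 521 370 423 351 384 347 326 290 293 324 361 378]
 [604 618 624 628 636 638 617 589 528 443 349 329 298 287 312 355 366 369]
 [587 599 617 619 629 633 631 626 616 604 390 314 287 313 345 367 369 353]
 [588 594 606 614 622 629 630 623 466 450 347 311 322 345 367 371 355 340]
 [589 594 596 595 625 629 624 616 387 337 326 322 341 361 377 364 335 324]
 [598 600 601 618 622 623 609 453 358 339 333 346 361 385 374 348 333 331]
 [613 602 615 624 621 613 606 376 334 330 333 365 380 379 365 352 341 333]]
```

View pics/c5.png

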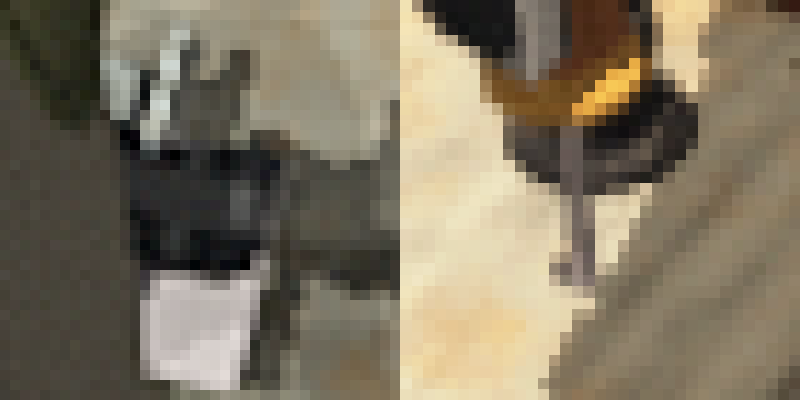

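The right crop shows a small foot at about (268.5,258), left of the wire's end at (271,259). That is toward world +x, where I expected box −x. I'll check it against the initial image before trusting it.

```bash
python3 - <<'E'
from h import *
np.set_printoptions(linewidth=200)
b=cv2.imread("pics/scene0.png").astype(int).sum(2);d=optics.get_image("scene")["pixels"].astype(int).sum(2)
print((d-b)[248:264,262:280]);print(b[253:262,264:276]);print(observe()["q"])
t=cv2.imread("pics/top0.png")
cv2.imwrite("pics/c6.png",cv2.resize(t[175:235,295:335],(400,600),interpolation=cv2.INTER_NEAREST))
E
```

```text
[[  84   86   52   27   20   28   64  127  135   39   12   29   28   56   50  -72  -65   -8]
 [  75   83   81   60   27   43   43  116  110   54   42   38   46   42   30  -12  -89 -186]
 [  90   78   70   82   64   23   43  162  177   46   35   20   32   30   23  -71 -198 -203]
 [  76   77   75   82   85   81   62  138  154   64   23   45   49   67   82 -149 -209 -220]
 [  81   75   90   92   80   81   84 -124 -174  -31   73   94   83   81  -73 -200 -205 -212]
 [  81   90   81   87   92   79   83 -178 -281 -120   77   87   86   83 -161 -198 -214 -209]
 [  86   84   88   86   82   77   92 -161 -271 -126   64   75   83  -67 -182 -206 -203 -201]
 [  88   84   83   88   87   69   78 -146 -272 -131   62   87   80 -159 -206 -208 -206 -193]
 [  79   87   79   91   77   85  -35 -182 -261 -110   72   85  -77 -209 -201 -200 -188 -193]
 [  88   90   95   85   76   22 -191 -262 -248 -169   64   78 -161 -207 -197 -207 -193 -206]
 [  74   87   85   81   89   63 -166 -274 -180 -198   62  -70 -190 -204 -192 -192 -198 -204]
 [  81   81   80   89   84   84   43  -48  -71  -96   63 -152 -199 -175 -179 
[... 240 characters left out ...]
 81  -74 -191 -192 -189 -202 -200 -225 -218 -214 -200]
 [  78   72   73   82   74   81   91   82 -147 -213 -200 -200 -218 -207 -209 -214 -202 -202]]
[[520 504 486 476 500 519 548 556 549 536 520 542]
 [527 513 485 497 521 547 558 561 543 514 528 538]
 [546 514 514 529 542 559 567 559 525 532 548 555]
 [542 525 532 532 549 554 550 530 542 554 563 574]
 [529 529 538 545 554 548 529 537 549 561 559 555]
 [538 544 540 560 561 542 543 551 555 549 546 537]
 [548 543 552 559 557 567 553 553 555 542 528 465]
 [536 547 547 561 557 557 553 557 554 533 476 468]
 [530 547 538 552 548 541 549 548 547 496 481 515]]
[1.75212919e+01 2.68267441e+01 8.37222790e+01 3.22676076e-04 6.94013430e+01 1.18534214e+02]
```

View pics/c6.png

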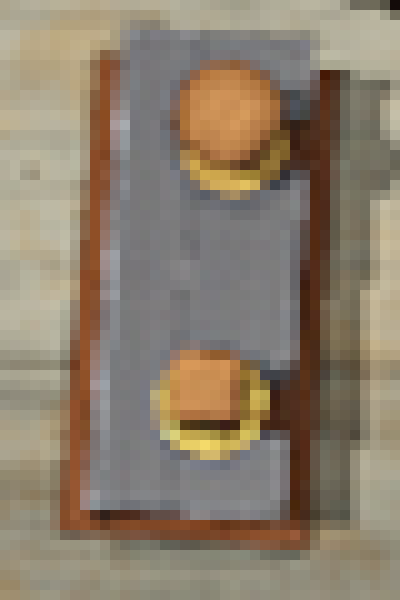

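The image difference confirms the foot shows to the left, between box +y and +x, so the hook hung turned. I'll turn the tool and measure again at two angles.

```bash
cat > foot.py <<'E'
from h import *
np.set_printoptions(linewidth=200,precision=2,suppress=True)
b=cv2.imread("pics/scene0.png")[:,:,::-1].astype(int);d=optics.get_image("scene");s=observe();p=s['position'];R=s['tool_rot']
c=proj(d,[p[0],p[1],p[2]+.0118-.065]);print(s['time_s'],p,"yaw",np.degrees(np.arctan2(R[1,1],R[0,1])),"axis bottom",c)
for k in range(0,360,45):
    a=np.radians(k);print(k,proj(d,[p[0]+.0075*np.cos(a),p[1]+.0075*np.sin(a),p[2]+.0118-.065])-c,end=" ")
x,y=np.round(c).astype(int);print("\ncols",x-7,"rows",y-7);print(d["pixels"].astype(int)[y-7:y+5,x-7:x+8].sum(2))
E
python3 -m jog '[[0,0,-0.157,0,0,0,0],[0,0,-0.157,0,0,0,0],[0,0,-0.157,0,0,0,0],[0,0,-0.157,0,0,0,0],[0,0,-0.157,0,0,0,0],[0,0,0,0,0,0,0]]' 100 >/dev/null; python3 foot.py
python3 -m jog '[[0,0,-0.157,0,0,0,0],[0,0,-0.157,0,0,0,0],[0,0,-0.157,0,0,0,0],[0,0,-0.157,0,0,0,0],[0,0,-0.157,0,0,0,0],[0,0,0,0,0,0,0]]' >/dev/null; python3 foot.py
```

```text
5.55 [0.47 0.27 0.13] yaw -56.26750348415341 axis bottom [269.93 258.32]
0 [-3.34 -1.29] 45 [-4.07  0.77] 90 [-2.39  2.4 ] 135 [0.7  2.63] 180 [3.37 1.3 ] 225 [ 4.04 -0.77] 270 [ 2.36 -2.36] 315 [-0.69 -2.58] 
cols 263 rows 251
[[652 641 612 533 495 364 295 267 147 149 267 260 406 551 358]
 [632 611 591 576 564 520 317 281 429 548 577 562 590 481 357]
 [603 595 585 565 540 574 328 281 501 619 616 598 615 392 339]
 [607 602 592 564 574 596 380 290 442 602 581 600 448 350 329]
 [617 619 589 593 602 613 400 290 412 585 615 624 390 338 338]
 [628 621 607 606 616 622 456 312 408 611 632 483 364 339 329]
 [623 611 603 607 618 549 423 292 353 605 629 390 344 337 312]
 [614 610 614 601 697 686 521 315 335 608 467 351 325 300 301]
 [617 628 627 497 581 567 453 310 415 609 381 320 276 289 327]
 [610 613 621 592 608 594 590 568 592 459 344 294 275 317 348]
 [596 607 617 616 616 622 618 619 471 348 299 290 307 340 356]
 [579 603 607 609 626 622 620 462 350 319 302 316 337 360 360]]
6.35 [0.47 0.27 0.13] yaw -11.406089825774313 axis bottom [269.94 258.53]
0 [-3.34 -1.29] 45 [-4.07  0.77] 90 [-2.3
[... 170 characters left out ...]
3 369]
 [608 601 584 574 556 413 298 285 298 439 437 586 624 399 350]
 [606 609 598 420 392 328 291 291 290 319 310 584 461 349 338]
 [634 619 438 332 322 331 297 279 280 323 336 424 360 342 347]
 [475 441 344 323 327 341 307 289 279 333 344 360 356 347 341]
 [352 331 326 327 336 341 329 367 283 339 350 356 342 339 319]
 [340 327 338 341 344 358 360 395 288 332 337 335 334 299 307]
 [370 348 334 341 353 450 603 520 329 336 341 328 292 294 327]
 [377 325 337 346 417 644 573 404 346 342 330 291 292 319 350]
 [547 359 336 335 348 467 362 332 349 341 306 297 310 343 357]
 [596 366 332 329 329 334 323 337 329 326 304 311 346 371 363]
 [602 551 363 342 344 336 329 324 331 326 328 346 365 376 353]]
```

At +45° the foot shows at about (266.5,258.5), direction about 40°. At +90° it shows at (268.5,260.5), direction about 79–90°. So the foot now points along box +x and is aligned with the oblong hole. The foot spans 9.5 mm in the 17 mm hole, and the wire can pull on the outer edge. I'll lower it to just above the tab.

```bash
python3 st.py 0.4738 0.2694 0.083
```

```text
6.35 tcp [0.4745 0.2734 0.1319] yaw_y -11.406089825774313 tilt [ 0.0002  0.0001 -1.    ] F [-0.2093 -0.437  -1.043 ] w 0.014051709037455935 97.55974173545837
tool shift [-0.0041  0.0001  0.0489]
```

```bash
python3 -m jog '[[0,0,0,-0.004,0,0.015,0],[0,0,0,0,0,0.02,0],[0,0,0,0,0,0.014,0],[0,0,0,0,0,0,0],[0,0,0,0,0,0,0]]' >/dev/null; python3 st.py 0.4738 0.2694 0.083; python3 foot.py; python3 - <<'E'
from h import *
d=optics.get_image("scene")["pixels"]
cv2.imwrite("pics/c7.png",cv2.resize(d[255:295,250:300,::-1],(750,600),interpolation=cv2.INTER_NEAREST))
E
```

```text
6.975 tcp [0.474  0.2698 0.0833] yaw_y -11.161155669635159 tilt [ 0.0009  0.0003 -1.    ] F [-0.705  -0.0143  0.0201] w 0.014314368579289059 97.55903005599976
tool shift [-0.0004 -0.0001  0.0003]
7.025 [0.47 0.27 0.08] yaw -11.150011167002942 axis bottom [273.12 276.84]
0 [-3.22 -1.32] 45 [-3.89  0.79] 90 [-2.27  2.46] 135 [0.7  2.68] 180 [3.25 1.33] 225 [ 3.87 -0.78] 270 [ 2.24 -2.42] 315 [-0.69 -2.64] 
cols 266 rows 270
[[310 419 521 324 266 331 272 278 282 324 334 330 324 360 369]
 [585 623 646 609 304 256 257 271 240 259 264 324 360 367 355]
 [653 661 663 664 330 244 243 276 242 237 232 266 282 287 294]
 [658 660 660 461 284 257 258 278 236 232 227 250 249 253 247]
 [663 659 653 597 590 315 258 269 242 236 241 234 245 244 239]
 [658 657 661 662 661 329 252 356 261 253 243 238 235 227 217]
 [659 661 664 653 659 330 252 386 283 248 262 252 238 233 189]
 [661 660 653 654 661 329 538 520 377 265 260 244 250 239 158]
 [654 656 660 654 588 653 632 470 300 269 269 262 255 256 246]
 [681 701 700 662 637 601 503 318 224 255 267 258 256 580 610]
 [743 737 652 661 600 472 320 205 203 199 242 480 591 656 662]
 [655 697 733 633 415 299 214 185 177 235 572 644 661 663 664]]
```

View pics/c7.png

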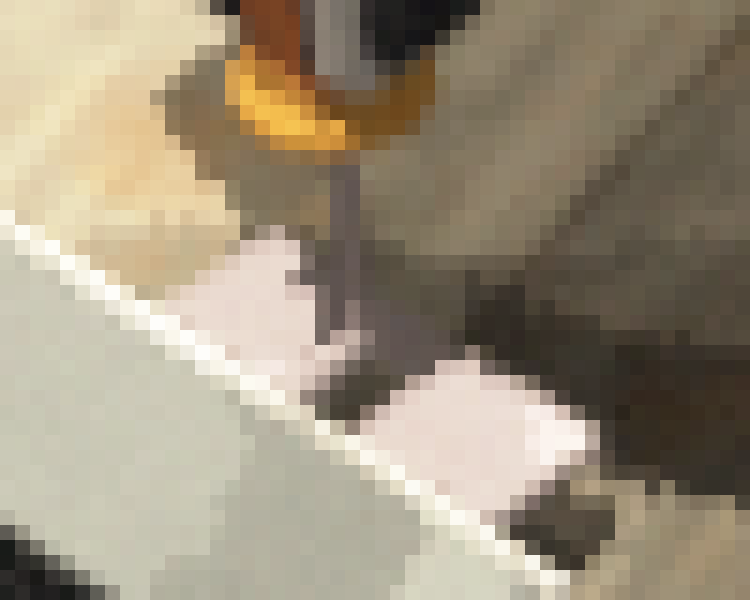

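The crop shows the foot at about (273,278), hovering next to the dark hole at (274.3,281.3). The plate edge hides the hole's inner end. I'll refine the hole centre from the clean first image before going down.

```bash
python3 - <<'E'
from h import *
np.set_printoptions(linewidth=200,precision=4,suppress=True)
Y=np.array([.9816,-.1908]);X=np.array([.1908,.9816])
for n,(x,y,w,h) in(("scene",(268,274,14,12)),("top",(234,205,12,11))):
    d=optics.get_image(n);g=cv2.imread(f"pics/{n}0.png").astype(float).sum(2)[y:y+h,x:x+w]
    if n=="scene": print(g.astype(int))
    top=np.percentile(g,85)
    for k in(.5,.75):
        m=np.clip(k*top+60-g,0,None);
        nlab,lab=cv2.connectedComponents((m>0).astype(np.uint8));c=lab[h//2-0,w//2-1]
        m=m*(lab==c) if c else m
        yy,xx=np.mgrid[y:y+h,x:x+w];u=((m*xx).sum()/m.sum(),(m*yy).sum()/m.sum())
        p=onz(d,u,.0225);print(n,u,p,"boxx",X@p[:2],"boxy",Y@p[:2])
E
```

```text
[[718 715 718 722 721 711 701 609 566 570 561 561 553 534]
 [719 718 717 718 715 722 720 708 677 605 547 534 533 516]
 [721 720 719 715 715 717 720 722 717 706 640 545 506 358]
 [717 719 720 718 718 718 717 718 721 721 712 665 480 330]
 [717 715 715 717 708 608 515 575 674 702 722 716 696 575]
 [721 721 716 687 579 385 328 361 480 652 711 723 722 709]
 [703 720 662 525 344 302 311 302 320 626 714 719 721 722]
 [752 691 435 279 250 252 255 340 656 709 720 721 722 720]
 [689 704 668 311 185 177 437 658 711 719 721 721 722 722]
 [601 651 654 739 627 440 680 718 718 716 717 721 722 721]
 [601 607 636 682 704 745 732 722 721 722 716 714 719 723]
 [601 602 606 601 648 686 754 745 728 722 723 721 718 718]]
scene (np.float64(273.0994570582428), np.float64(280.84698914116484)) [0.4729 0.2724 0.0225] boxx 0.35757666128239407 boxy 0.4122565953048892
scene (np.float64(273.1911867364747), np.float64(280.65759162303664)) [0.4731 0.2719 0.0225] boxx 0.35710914809146804 boxy 0.41248703242042656
top (np.float64(239.42317596566522), np.float64(210.45836909871244)) [0.4747 0.2734 0.0225] boxx 0.3588999810798569 boxy 0.41377613830617344
top (np.float64(237.37068296468763), np.float64(209.65774155995342)) [0.4766 0.2787 0.0225] boxx 0.36448302271183886 boxy 0.4146156824032675
```

```bash
python3 -m jog '[[0,0,0,0.0005,-0.0006,0.002,0],[0,0,0,0,0,0.002,0],[0,0,0,0,0,0.0015,0],[0,0,0,0,0,0.0015,0],[0,0,0,0,0,0,0],[0,0,0,0,0,0,0]]' >/dev/null; python3 st.py; python3 foot.py
```

```text
7.925 tcp [0.4732 0.2702 0.0758] yaw_y -11.112906952522113 tilt [ 0.0001 -0.     -1.    ] F [-0.1384 -0.3738 -0.5652] w 0.014121038660467908 97.55887627601624
7.975 [0.47 0.27 0.08] yaw -11.114702692104835 axis bottom [273.62 280.06]
0 [-3.21 -1.33] 45 [-3.87  0.79] 90 [-2.26  2.47] 135 [0.7 2.7] 180 [3.24 1.34] 225 [ 3.85 -0.79] 270 [ 2.22 -2.43] 315 [-0.69 -2.65] 
cols 267 rows 273
[[655 659 338 258 253 208 265 254 226 232 241 252 252 235 172]
 [662 659 600 316 258 234 269 263 244 238 237 229 239 197 169]
 [660 656 660 605 325 237 273 268 249 245 235 230 228 207 167]
 [663 660 659 458 280 252 270 272 257 255 259 247 220 184 136]
 [659 662 659 331 257 248 271 268 247 262 259 253 235 163 130]
 [657 667 653 598 313 262 273 341 256 265 263 262 260 240 187]
 [702 704 667 658 552 488 298 364 248 260 258 251 263 261 251]
 [738 650 658 596 493 381 539 449 238 244 482 296 577 601 603]
 [699 731 637 407 408 599 608 386 257 574 639 609 660 658 665]
 [589 645 665 631 423 612 409 399 572 651 659 663 662 660 666]
 [526 517 579 601 718 625 409 605 660 664 652 651 665 664 664]
 [518 522 520 564 644 666 723 685 661 665 663 657 658 660 663]]
```

No force yet, with the foot calculated to be 2.4 mm below the tab's top face. I'll go further down.

```bash
python3 -m jog '[[0,0,0,0,0,0.0015,0],[0,0,0,0,0,0.0015,0],[0,0,0,0,0,0,0]]'|grep -E "force|pos"; python3 -m jog '[[0,0,0,0,0,0.0015,0],[0,0,0,0,0,0.0015,0],[0,0,0,0,0,0,0]]' |grep -E "force|pos"
```

```text
position: [0.4731, 0.2702, 0.0726]
ft_force: [-0.1, -0.2, 0.1]
gripper_force: 97.6
position: [0.4731, 0.2702, 0.0696]
ft_force: [-0.1, 0.7, -0.5]
gripper_force: 97.6
```

The foot is 8.6 mm below the tab top with no force, more than the tab could give, so it is in the hole. Next I'll pull gently.

```bash
python3 -m jog '[[0,0,0,0,0,0.002,0],[0,0,0,-0.002,0,0,0],[0,0,0,-0.002,0,0,0],[0,0,0,-0.002,0,0,0],[0,0,0,-0.002,0,0,0],[0,0,0,-0.002,0,0,0]]' |grep -E "force|pos"; python3 -m jog '[[0,0,0,-0.003,0,0,0],[0,0,0,-0.003,0,0,0],[0,0,0,-0.003,0,0,0],[0,0,0,-0.003,0,0,0],[0,0,0,-0.003,0,0,0]]'|grep -E "force|pos"
```

```text
position: [0.4713, 0.2605, 0.0679]
ft_force: [1.1, 4.3, -0.5]
gripper_force: 97.5
position: [0.4684, 0.2454, 0.0678]
ft_force: [0.9, 3.8, -0.1]
gripper_force: 97.5
```

The tray is dragging at a steady 4 N or so. I'll keep pulling and slow down near the stop.

```bash
python3 -m jog '[[0,0,0,-0.0035,0,0,0],[0,0,0,-0.0035,0,0,0],[0,0,0,-0.0035,0,0,0],[0,0,0,-0.0035,0,0,0],[0,0,0,-0.0035,0,0,0],[0,0,0,-0.0035,0,0,0],[0,0,0,-0.0035,0,0,0],[0,0,0,-0.0035,0,0,0]]' |grep -E "force|pos"; python3 -m jog '[[0,0,0,-0.0015,0,0,0],[0,0,0,-0.0015,0,0,0],[0,0,0,-0.0015,0,0,0],[0,0,0,-0.0015,0,0,0]]'|grep -E "force|pos"
```

```text
position: [0.463, 0.218, 0.0678]
ft_force: [3.0, 4.2, -0.8]
gripper_force: 97.6
position: [0.4618, 0.2123, 0.0678]
ft_force: [2.3, 4.0, -0.0]
gripper_force: 97.6
```

```bash
python3 -m jog '[[0,0,0,-0.001,0,0,0],[0,0,0,-0.001,0,0,0],[0,0,0,-0.001,0,0,0]]' |grep -E "force|pos"; python3 st.py
```

```text
position: [0.4612, 0.2093, 0.0677]
ft_force: [2.3, 3.5, 0.4]
gripper_force: 97.6
11.975 tcp [0.4612 0.2093 0.0677] yaw_y -11.111595137330296 tilt [ 0.0001 -0.     -1.    ] F [2.3485 3.5064 0.4356] w 0.014305368658870799 97.596834897995
```

```bash
python3 -m jog '[[0,0,0,-0.0012,0.0003,0,0],[0,0,0,-0.0012,0.0003,0,0],[0,0,0,-0.0012,0,0,0]]' |grep -E "force|pos"; python3 -m jog '[[0,0,0,-0.001,0,0,0],[0,0,0,-0.001,0,0,0]]' |grep -E "force|pos"
```

```text
position: [0.4608, 0.2056, 0.0676]
ft_force: [0.9, 2.7, 0.1]
gripper_force: 97.6
position: [0.4606, 0.2042, 0.0678]
ft_force: [0.4, 8.9, -1.0]
gripper_force: 97.6
```

```bash
python3 -m jog '[[0,0,0,-0.001,0,0,0],[0,0,0,-0.0005,0,0,0]]' |grep -E "force|pos"
```

```text
position: [0.4606, 0.2036, 0.0679]
ft_force: [1.2, 12.6, -0.2]
gripper_force: 97.7
```

The stop is firm at 12.6 N. I'll ease off inside the hole's play, then lift straight out.

```bash
python3 -m jog '[[0,0,0,0.002,0,0,0],[0,0,0,0.002,0,0,0],[0,0,0,0,0,0,0]]' |grep -E "force|pos"
```

```text
position: [0.4608, 0.2058, 0.0675]
ft_force: [-0.2, -0.1, -1.1]
gripper_force: 97.6
```

```bash
python3 -m jog '[[0,0,0,0.001,0,0,0],[0,0,0,0,0,-0.002,0],[0,0,0,0,0,-0.003,0],[0,0,0,0,0,-0.003,0]]' |grep -E "force|pos";  python3 -m jog '[[0,0,0,0,0,-0.004,0],[0,0,0,0,0,-0.006,0],[0,0,0,0,0,-0.03,0],[0,0,0,0,0,-0.03,0],[0,0,0,0,0,-0.01,0],[0,0,0,0,0,0,0]]' |grep -E "force|pos"; python3 st.py; python3 foot.py; python3 - <<'E'
from h import *
d=optics.get_image("scene")["pixels"]
cv2.imwrite("pics/c8.png",cv2.resize(d[190:300,240:350,::-1],(600,600),interpolation=cv2.INTER_NEAREST))
E
```

```text
position: [0.4614, 0.2071, 0.076]
ft_force: [0.2, -0.1, -0.6]
gripper_force: 97.6
position: [0.4614, 0.2072, 0.1558]
ft_force: [0.5, 0.7, -0.5]
gripper_force: 97.6
14.475 tcp [0.4614 0.2072 0.1558] yaw_y -11.113795731917378 tilt [ 0.0006  0.0001 -1.    ] F [ 0.5415  0.6838 -0.5294] w 0.014088369805513517 97.6257312297821
14.525 [0.46 0.21 0.16] yaw -11.116524030979296 axis bottom [294.87 231.41]
0 [-3.3  -1.12] 45 [-3.82  0.67] 90 [-2.09  2.08] 135 [0.89 2.27] 180 [3.33 1.13] 225 [ 3.8  -0.66] 270 [ 2.05 -2.05] 315 [-0.87 -2.23] 
cols 288 rows 224
[[159 159 149 157 148 153 239 288 173 119 108 101 108 109 103]
 [167 163 162 157 154 152 234 274 183 115 107 106 112 110 111]
 [163 149 159 163 150 167 225 278 186 116 103 107  98 108 111]
 [161 159 165 161 164 157 237 278 198 148 112 109 106  98 109]
 [154 153 153 155 158 163 236 273 197 172 126 107 114 105 115]
 [197 166 186 161 163 163 255 283 206 153 123 115 117 111 112]
 [258 244 253 226 176 156 251 366 223 170 124 117 109 110 113]
 [304 312 306 263 248 183 609 482 243 159 113 116 107 112 114]
 [300 318 316 302 334 634 637 417 232 163 127 112 109 109 114]
 [198 244 282 218 242 548 425 306 256 154 126 115 107 114 124]
 [133 161 173 124 155 272 203 292 306 177 124 119 113 101 116]
 [168 144 127 109  97 114 126 190 200 172 159 153 161 118 110]]
```

View pics/c8.png

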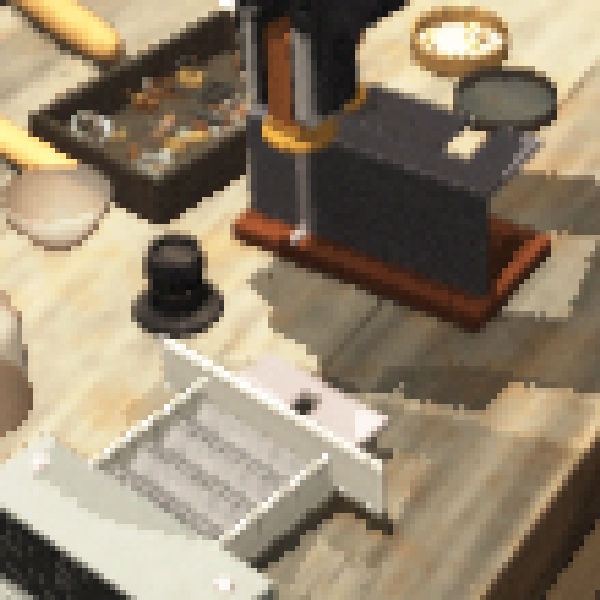

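The tray stands well out with its hole empty at about (296,264) in full-image pixels. The hook hangs free above it, and the empty slot shows at about (325,216). Next I'll carry the hook back over the slot.

```bash
python3 -m jog '[[0,0,0,-0.0433,0.0093,0,0],[0,0,0,-0.0433,0.0093,0,0],[0,0,0,-0.0432,0.0093,0,0],[0,0,-0.14,0,0,0,0],[0,0,0,0,0,0,0],[0,0,0,0,0,0,0]]' >/dev/null; python3 st.py 0.4636 0.0745 0.077; python3 foot.py
```

```text
15.325 tcp [0.4635 0.0748 0.1552] yaw_y -3.2006113262595752 tilt [-0.0011  0.0001 -1.    ] F [-0.5079 -0.203  -0.6047] w 0.013997245109888734 97.62845993041992
tool shift [-0.0003  0.0002  0.0782]
15.375 [0.46 0.07 0.16] yaw -3.1632421951734786 axis bottom [325.89 199.07]
0 [-3.01 -0.86] 45 [-3.28  0.51] 90 [-1.61  1.6 ] 135 [1.01 1.74] 180 [3.04 0.87] 225 [ 3.26 -0.51] 270 [ 1.59 -1.57] 315 [-1.   -1.72] 
cols 319 rows 192
[[373 386 310 338 363 380 349 295 308 446 462 521 642 659 665]
 [312 315 317 330 358 374 382 299 294 378 374 364 432 629 654]
 [393 426 670 680 695 705 544 321 382 436 444 362 309 480 629]
 [692 734 747 750 750 745 693 370 412 591 659 511 331 277 575]
 [717 750 752 753 752 751 655 344 309 556 644 731 594 330 526]
 [704 759 756 752 754 752 711 460 356 418 635 718 731 431 528]
 [551 743 755 756 759 753 734 493 341 713 733 605 536 297 371]
 [523 675 701 744 706 752 650 586 417 627 553 339 251 222 341]
 [396 468 460 553 462 583 672 543 335 335 259 226 229 210 302]
 [322 334 328 334 342 340 472 362 237 216 224 222 231 315 333]
 [328 318 319 327 333 325 308 274 225 210 163 167 167 205 220]
 [432 260 275 300 300 291 237 191 172 154 159 143 155 136 149]]
```

```bash
python3 -m jog '[[0,0,0,0,0,0.015,0],[0,0,0,0,0,0.006,0],[0,0,0,0,0,0.006,0],[0,0,0,0,0,0.006,0]]' |grep -E "force|pos"; python3 -m jog '[[0,0,0,0,0,0.01,0],[0,0,0,0,0,0.015,0],[0,0,0,0,0,0.015,0],[0,0,0,0,0,0.004,0],[0,0,0,0,0,0,0]]' |grep -E "force|pos"
```

```text
position: [0.4638, 0.0746, 0.1225]
ft_force: [0.6, 0.9, -1.2]
gripper_force: 97.6
position: [0.4638, 0.0744, 0.0787]
ft_force: [0.1, 0.2, -0.5]
gripper_force: 97.6
```

```bash
python3 -m jog '[[0,0,0,0.0045,0,0,0],[0,0,0,0,0,0.002,0],[0,0,0,0,0,0.0015,0],[0,0,0,0,0,0.001,0],[0,0,0,0,0,0,0]]' |grep -E "force|pos"
```

```text
position: [0.4639, 0.0789, 0.0742]
ft_force: [0.1, -0.2, -0.7]
gripper_force: 97.6
```

```bash
python3 -m jog '[[0,0,0,0,0,0.001,0],[0,0,0,0,0,0.0005,0],[0,0,0,0,0,0,0]]' |grep -E "force|pos"
```

```text
position: [0.4641, 0.0789, 0.0733]
ft_force: [-1.3, -0.2, 6.8]
gripper_force: 99.0
```

The collar is seated. I'll release, rise, and back away.

```bash
python3 -m jog '[[0,0,0,0,0,-0.0005,0],[0,0,0,0,0,0,25],[0,0,0,0,0,0,40],[0,0,0,0,0,0,40],[0,0,0,0,0,0,40],[0,0,0,0,0,0,40]]' |grep -E "force|pos|wid"; python3 -m jog '[[0,0,0,0,0,-0.01,40],[0,0,0,0,0,-0.03,40],[0,0,0,0,0,-0.04,40],[0,0,0,0,0,-0.05,40],[0,0,0,-0.05,0,-0.03,40],[0,0,0,-0.06,0,0,40],[0,0,0,-0.06,0,0,40],[0,0,0,-0.06,0,0,40],[0,0,0,0,0,0,40]]' |grep -E "force|pos"; python3 - <<'E'
from h import *
o=[]
for n,(x,y) in(("scene",(250,180)),("top",(230,150))):
    d=optics.get_image(n)["pixels"][y:y+110,x:x+110,::-1];o.append(cv2.resize(d,(400,400),interpolation=cv2.INTER_CUBIC))
cv2.imwrite("pics/c9.png",np.hstack(o))
# unviewed check: difference to the first scene image at handle
a=cv2.imread("pics/scene0.png").astype(int);d=optics.get_image("scene");b=d["pixels"][:,:,::-1].astype(int)
for nm,c in(("hook",(188,225,314,336)),("pick",(186,213,294,310)),("loupe",(230,250,262,283)),("dish",(190,204,313,335))):
    r=b[c[0]:c[1],c[2]:c[3]];q=a[c[0]:c[1],c[2]:c[3]];print(nm,np.abs(r-q).mean())
h=lambda im:cv2.moments(((im[:,:,2]-im[:,:,0]>60)&(im.sum(2)<420)).astype(np.uint8),True)
for c in((188,225,314,336),(186,213,294,310)):
    for im in(a,b):
        m=h(im[c[0]:c[1],c[2]:c[3]]);print(m["m00"],c[2]+m["m10"]/m["m00"],c[0]+m["m01"]/m["m00"],m["mu11"]/m["mu02"])
E
```

```text
position: [0.464, 0.0789, 0.0732]
ft_force: [0.4, 0.6, -0.4]
grip_width: 0.0343
gripper_force: 0.0
position: [0.4511, -0.1541, 0.2336]
ft_force: [0.0, 0.6, 0.1]
gripper_force: 0.0
hook 14.49140049140049
pick 11.75
loupe 10.215873015873015
dish 12.778138528138529
191.0 323.4083769633508 203.9738219895288 0.044774065650282475
190.0 323.83684210526314 204.4736842105263 0.0928558583286798
87.0 300.98850574712645 199.5632183908046 0.06683297102740483
85.0 300.94117647058823 199.41176470588235 0.048013517969007574
```

I've used all ten pictures, so I'll check tilt and tray position numerically.

```bash
python3 - <<'E'
from h import *
np.set_printoptions(linewidth=200,precision=4,suppress=True)
a=cv2.imread("pics/scene0.png").astype(int);S=optics.get_image("scene");b=S["pixels"][:,:,::-1].astype(int)
T=optics.get_image("top");t0=cv2.imread("pics/top0.png").astype(int);t=T["pixels"][:,:,::-1].astype(int)
for im in(a,b):
    cs=[]
    for r in range(201,213):
        w=(im[r,314:336,2]-im[r,314:336,0]>50)*(im[r,314:336].sum(1)<420);cs.append((w*np.arange(314,336)).sum()/max(w.sum(),1))
    print(np.array(cs),np.polyfit(range(12),cs,1)[0])
# top: handle-top vs collar centroids
for im in(t0,t):
    q=im[200:226,304:328];br=(q[:,:,2]-q[:,:,0]>60);yel=br&(q[:,:,1]>q[:,:,2]*.78)
    wd=br&~yel
    for m in(wd,yel): print(m.sum(),np.argwhere(m).mean(0)[::-1]+[304,200],end=" ")
    print()
g=t.sum(2);X=np.array([.1908,.9816]);Y=np.array([.9816,-.1908])
c=proj(T,[*(X*.2936+Y*.4128),.0225]);x,y=np.round(c).astype(int);print("expected hole",c);print(g[y-7:y+8,x-9:x+10],x-9,y-7)
E
```

```text
[323.1538 323.     323.6    323.75   324.1111 324.1111 324.1111 324.1111 324.     323.5    324.     324.    ] 0.06593598708983864
[323.4545 323.5    324.     325.     325.     325.     325.     325.     325.     325.     325.     325.    ] 0.13111888111889522
74 [315.4865 211.9324] 38 [316.1579 216.8684] 
63 [315.0952 212.2063] 41 [316.2683 217.0976] 
expected hole [264.43   216.4515]
[[473 467 614 681 496 307 592 679 666 665 657 658 656 656 666 689 605 241 235]
 [480 517 541 518 426 411 623 673 667 660 659 660 663 659 665 686 581 186 193]
 [464 602 582 215 289 576 690 673 668 664 662 658 660 658 675 661 494 115 232]
 [443 636 661 306 273 596 696 681 676 669 663 663 660 660 682 648 432 128 224]
 [432 602 691 512 303 601 675 646 659 660 673 677 667 665 688 610 216 144 216]
 [503 535 548 455 433 602 513 333 446 538 617 643 655 673 694 607 196 202 235]
 [602 583 202 284 586 613 228 146 178 217 328 410 583 686 687 583 160 230 242]
 [644 659 221 282 585 586 248 180 206 336 428 382 580 693 652 496 254 210 229]
 [614 660 378 321 610 653 514 425 356 343 392 416 598 702 633 433 277 216 299]
 [553 512 360 428 635 693 683 649 591 520 487 549 649 699 620 352 289 247 391]
 [581 229 288 587 699 676 677 678 682 692 690 684 680 693 575 104 225 229 360]
 [667 306 264 593 693 669 669 665 663 671 666 667 681 660 464 101 209 224 326]
 [682 462 293 603 686 672 667 662 662 665 664 666 690 626 335 138 217 232 329]
 [526 376 419 635 677 670 664 660 660 668 668 671 698 606 190 151 207 264 346]
 [317 336 588 702 674 670 661 663 665 665 668 672 693 579 116 223 251 353 433]] 255 209
```

The hook sits upright within about 0.03–0.06 rad and within about 1 mm of its old place. The hole is where it was at the stop, about 60.5 mm from its start. Handing in.

```bash
python3 -c "
from rig import job,observe
print(observe()['time_s']);print(job.close_job())"
```

```text
19.625
the job is handed in; nothing more can be done
None
```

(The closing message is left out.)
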